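# Seat the diamond plate in its bench holder for honing

## Robot

A 6-joint arm with a two-finger parallel gripper is mounted at the origin on a cart in front of the work surface, level with it; the furniture and walls round the work are solid. World frame = base frame: x ahead of the robot, y to its left, z up, the work surface at z = 0. Lengths are in m, angles in degrees, forces in N, time in s.
With the tool pointing down it reaches from about 0.3 to 0.85 m from the base axis. Payload 4.2 kg.
Tool frame: the origin (TCP) lies at the centre of the arm's flange, where the gripper is bolted on; the fingertips stand 191 mm ahead of it and the grasp point (between the pads) lies 172 mm ahead of it; z points along the fingers, y is the line along which they close (so a half turn about z gives the same grasp; the last joint's range is limited). The gripper opens to 91 mm and grips with 3 to 60 N. Pads are 32 mm wide; open, the fingers measure 118 mm over their backs; the gripper's body (76 mm by 178 mm) begins 60 mm behind the grasp point.
Start: joints at [-74.427, 18.312, 89.639, -0, 72.044, -1.146], TCP at [0.165, -0.551, 0.405] pointing down, gripper open.
Joint ranges: [-177.97, 177.97], [-48.28, 115.42], [12.27, 149.76], [-77.06, 257.06], [2.81, 150.46], [-146.56, 146.56]. Speed limits (degrees/s): [147.25, 147.25, 180, 180, 180, 180].

## Interface

Orientations are given as a 3x3 rotation matrix whose columns are the frame's x, y, z axes.
In Python, from station import manip gives the robot as it stands.
- The arm moves only by the tool send_rows, never from a script. Its argument "increments" is a list of rows, each a list of 3 entries, a list of its own where there are three numbers: the closure, from -1 (fully open) to 1 (shut), then the shift along the tool's x, y, z in mm, then the turn about the tool's z in degrees. In form: [[hand, [dx, dy, dz], roll], ...]. A call has 1 to 8 rows; each row is the pose to reach, as a shift and turn from the pose commanded when the call began, along the tool's axes at that moment; what a row does not reach only later rows make up. A row lasts 1/10 s, in which the tool goes at most 50 mm and 8.59 degrees, less where a joint would pass 70% of its speed; a pose out of reach is approached as far as the arm can. A call with a gripper value outside its range is refused whole. The fingers move at their own pace and stop on an object; the grip force is fixed at half the most. Time passes only in rows, so rows that repeat a pose let the fingers close. It gives the time, the measured TCP pose, the force, the opening and the grip force at its end, in the units of the state.
- manip.sense(): the state, without advancing time (a new reading comes with each control period).
- manip.read_camera(name): name is "scene" or "top" or "wrist"; returns a dict with "image" (400x640x3 uint8, red, green, blue), "K" (3x3 intrinsics, pixels), "xyz" and "orientation" of the camera in the world; the wrist camera has in their place "hand_eye" (4x4, takes a point from camera to tool coordinates, whose origin is the TCP and whose axes are the flange's). Camera axes: x right, y down, z forward; pixel columns grow to the right and rows downward; lengths in m; the calibration is good to about 2 mm. A picture is of the moment at which its call begins: read the wrist's pose just before it. There is no depth.
- manip.sign_off(): hands the job in; it is judged then, once.
The state is a dict: "clock": time; "joint_positions": joint angles; "dq": joint speeds; "effort": joint torques, N m; "ee_pos": TCP position; "orientation": TCP orientation; "ft_force": force on the tool from outside, world axes, zero at the start; "moment": the same for the moment, N m; "grip_width": finger opening in m; "grasp_force": force on a finger pad.
Only numpy, scipy, OpenCV 4.12 (cv2) and the standard library are available. Lean on these libraries where they do the work, as an engineer would, in place of code of your own. Each camera call takes 0.05 s, during which the arm holds its last target. There are 200 camera calls.

## Task

The chisels are waiting to be honed: clear the oak offcut out of the way, swing the turn-button of the wooden holder open, and slide the diamond plate flat along the bench, narrow end first, under the holder's two lips until it is fully home against the end stop. Then swing the turn-button fully shut behind the plate so that it cannot creep out. Leave the two chisels, the block plane, the tape measure and the sanding block where they are, and put or push nothing off the bench.

Things in the scene. Friction and masses are not known exactly. Their poses are not given: they have to be found in the camera images.
- plate: Diamond sharpening plate, 210 x 100 x 10 mm, 0.45 to 0.8 kg, light metal with a staggered pattern of dark dots on top, flat on the bench. Too wide to grip across, so thin that it is best pushed by its edges; slides with friction. Origin: centre of its underside. x along its 210 mm length, y across its 100 mm width, z up. Both ends are alike.
- holder: Fixed U-shaped beech frame, 22 mm high, open below (the plate slides on the bench). Origin: on the bench, where the plate's origin lies when home. x points the way the plate is slid in, y across, z up. Cleats' inner faces at y = -51.5 and +51.5 mm (103 mm slot), outer at -76 and +76. Lips reach 8 mm inwards over the plate, undersides 13 mm above the bench, from x = -68 mm on.
- holder_mouth (a point): On the bench in the middle of the slot's mouth, at holder x = -100 mm, where the cleats end. From here to holder x = -68 mm the slot narrows from about 120 to 103 mm and has no lips, so it guides the plate in. When home, the plate's trailing end stands 5 mm out of the mouth (holder x = -105 mm).
- holder_stop (a point): On the bench at the middle of the end stop's inner face, holder x = +105 mm; the plate's leading end rests against it when home. The stop is 27 mm thick, as wide as the frame (152 mm).
- button (a joint): Turn-button: wooden arm 16 mm wide, 80 mm from pivot to tip, top 16 mm above the bench. Rad: 0 = shut (a stop), arm straight across the mouth, pointing to holder +y, 2 mm behind a seated plate; grows as the arm swings outwards, away from the mouth; 1.57 = arm points to holder -x, clear of the plate's path; stop at 1.75. Stays where left (friction 0.05 N m). Starts shut or nearly so (0 to 0.25).
- button_pivot (a point): On the bench under the turn-button's upright pivot screw: holder x = -115, y = -68 mm, outside the plate's path.
- button_peg (a point): Point on the axis of the round upright peg on the turn-button's arm, 64 mm from the pivot; the peg is 14 mm across and runs from the arm's top (16 mm) to 46 mm above the bench, this point is 35 mm above it. Push or pinch the peg to swing the button.
- offcut: Loose oak block, 40 x 110 x 22 mm, 0.07 kg, lying between plate and holder, in the way of the plate and of the button's swing. Origin: centre of its underside; x across its 40 mm width, y along its 110 mm length. May lie anywhere on the bench afterwards; there is free bench round holder x = -210, y = -155 mm, beyond the plate's path.
- chisel_a: Bench chisel with orange handle, 251 mm long, 28 mm high, lying flat beyond the holder; leave it. Origin: underside, middle of its length; y along its length towards the blade.
- chisel_b: Bench chisel with red handle, 251 mm long, 28 mm high, lying flat beyond the holder; leave it. Origin: underside, middle of its length; y along its length towards the blade.
- block_plane: Block plane, 49 x 176 x 53 mm, standing on its sole to the right; leave it. Origin: centre of its underside; y along its length.
- tape_measure: Tape measure, 37 x 93 x 64 mm, standing at the robot's side of the bench, left or right; leave it. Origin: centre of its underside; y along its length.
- sand_block: Cork sanding block, 63 x 101 x 34 mm, lying at the robot's side of the bench, left or right; leave it. Origin: centre of its underside; y along its length.

How it is judged:
By the outcome, as a careful person would: the job done as asked, in the order asked, and still so for the second after the job is handed in, with the robot touching nothing.
It also fails if it takes over 72 s, if anything falls off the work surface, if the arm or the gripper's body presses on something with over 40 N, if the wrist force passes 120 N, or if a joint passes its speed limit or range.

## Working session

There is one attempt and no reset: what is moved stays moved. The work goes in short steps, Python scripts to look and compute and a tool call to move; the robot and the scene stay as the last step left them, time stands still between calls to the robot, and variables do not carry over. Pictures are saved under pics/ and viewed, at most 10 in all, crops included, and the job is handed in when it is done.

Besides the shell and the picture viewer there is one more tool, called after "Emit:" as a command line: name --argument value ..., lists and objects as JSON in quotes. send_rows: Moves the arm, as the interface text tells. Its arguments: {"type":"object","properties":{"increments":{"type":"array","items":{"type":"array"}}},"required":["increments"]}

```bash
mkdir -p pics; cat > h.py <<'E'
import numpy as np, cv2
from station import manip
def cam(n):
    s=manip.sense(); c=manip.read_camera(n); K=np.array(c["K"])
    if n=="wrist":
        T=np.array(c["hand_eye"]); R0=np.array(s["orientation"]); p0=np.array(s["ee_pos"])
        R=R0@T[:3,:3]; p=R0@T[:3,3]+p0
    else: R=np.array(c["orientation"]); p=np.array(c["xyz"])
    return c["image"],K,R,p
def ray(K,R,p,uv,z):
    uv=np.atleast_2d(np.array(uv,float)); d=np.c_[uv,np.ones(len(uv))]@np.linalg.inv(K).T@R.T
    return p+d*((z-p[2])/d[:,2])[:,None]
def proj(K,R,p,X):
    q=(np.atleast_2d(X)-p)@R@K.T; return q[:,:2]/q[:,2:]
def save(n,im): cv2.imwrite(n,cv2.cvtColor(im,cv2.COLOR_RGB2BGR))
E
python3 - <<'E'
from h import *
for n in ("top","scene"):
    im,K,R,p=cam(n); save(f"pics/{n}0.png",im); print(n,K.round(1).tolist(),p.round(3),R.round(3).tolist())
    np.savez(n+"0.npz",im=im,K=K,R=R,p=p)
s=manip.sense(); print(s["clock"],s["ee_pos"],np.round(s["orientation"],3).tolist(),s["grip_width"])
E
```

```text
top [[366.3, 0.0, 318.0], [0.0, 366.3, 194.0], [0.0, 0.0, 1.0]] [ 0.305 -0.05   1.103] [[-0.041, -0.977, 0.207], [-0.999, 0.04, -0.008], [-0.0, -0.208, -0.978]]
scene [[463.5, 0.0, 323.0], [0.0, 463.5, 197.0], [0.0, 0.0, 1.0]] [-0.61   0.568  0.876] [[-0.463, -0.475, 0.748], [-0.886, 0.234, -0.4], [0.015, -0.849, -0.529]]
0.1 [ 0.16535803 -0.55055281  0.40402202] [[0.958, 0.288, -0.0], [0.288, -0.958, 0.002], [0.0, -0.002, -1.0]] 0.09120705985935128
```

View pics/top0.png

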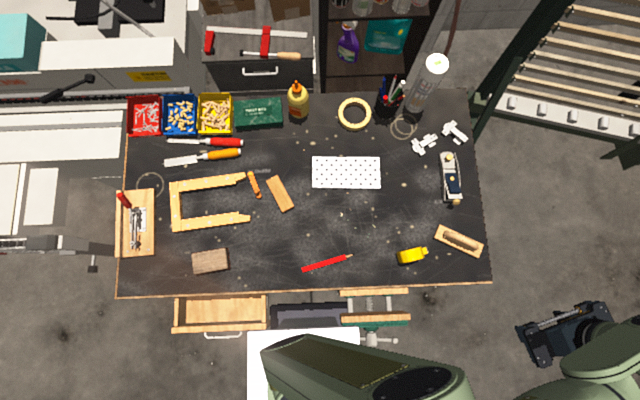

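View pics/scene0.png

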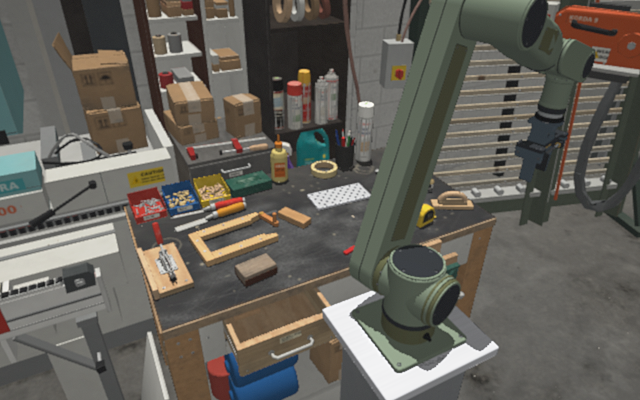

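The top view shows the plate at (346,172), offcut (280,193), button (254,185) with its pivot toward the top, and the U-shaped holder at (210,200) with its mouth facing right. The scene view shows the same layout, with the arm at its start pose. Next I'll extract the contours.

```bash
python3 - <<'E'
from h import *
d=np.load("top0.npz"); im,K,R,p=[d[k] for k in ("im","K","R","p")]
hsv=cv2.cvtColor(im,cv2.COLOR_RGB2HSV)
def comps(m,box,amin):
    x0,y0,x1,y1=box; mm=np.zeros_like(m); mm[y0:y1,x0:x1]=m[y0:y1,x0:x1]
    cs,_=cv2.findContours(mm,cv2.RETR_EXTERNAL,cv2.CHAIN_APPROX_NONE)
    return [c for c in cs if cv2.contourArea(c)>amin]
def rect(c,z,name):
    r=cv2.minAreaRect((ray(K,R,p,c[:,0,:],z)[:,:2]*1000).astype(np.float32)); print(name,"world mm c,size,ang",np.round(r[0],1),np.round(r[1],1),round(r[2],1), "px",np.round(c[:,0].mean(0)))
wood=cv2.inRange(hsv,(5,70,90),(30,255,255))
for c in comps(wood,(160,165,300,240),30):
    print(cv2.contourArea(c)); rect(c,.022,"wood")
    if cv2.contourArea(c)>500 or 1:
        ap=cv2.approxPolyDP(c,2.5,True)[:,0]; print(ap.tolist()); print(np.round(ray(K,R,p,ap,.022)[:,:2]*1000).tolist())
pl=cv2.inRange(hsv,(0,0,130),(180,60,255)); pl=cv2.morphologyEx(pl,cv2.MORPH_CLOSE,np.ones((5,5)))
for c in comps(pl,(290,140,400,205),500): rect(c,.010,"plate")
big=cv2.resize(im[125:255,160:400],None,fx=3.3,fy=3.3,interpolation=cv2.INTER_CUBIC); save("pics/crop0.png",big)
E
```

```text
509.0
wood world mm c,size,ang [543.3  57.3] [114.9  44.9] 26.2 px [279. 193.]
[[276, 174], [265, 181], [283, 212], [294, 206]]
[[602.0, 66.0], [582.0, 100.0], [484.0, 47.0], [501.0, 14.0]]
2158.0
wood world mm c,size,ang [528.3 250.6] [157.1 278. ] 6.0 px [212. 200.]
[[253, 172], [169, 182], [171, 230], [176, 232], [250, 221], [250, 215], [238, 211], [184, 219], [179, 193], [234, 184], [247, 176], [259, 198], [261, 193]]
[[611.0, 136.0], [590.0, 391.0], [444.0, 379.0], [437.0, 364.0], [461.0, 146.0], [479.0, 146.0], [493.0, 182.0], [475.0, 342.0], [555.0, 360.0], [576.0, 194.0], [600.0, 155.0], [530.0, 119.0], [545.0, 113.0]]
plate world mm c,size,ang [ 603.6 -148.5] [210.3 102.4] 87.7 px [346. 172.]
```

View pics/crop0.png

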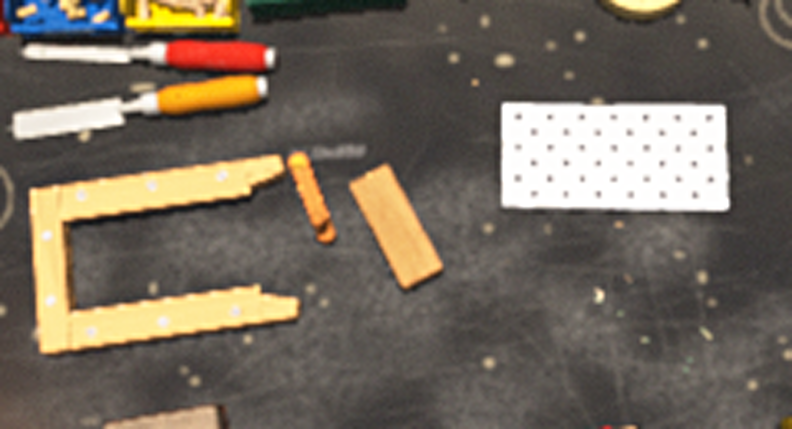

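The crop shows the holder U at left and the orange turn-button slightly ajar, with its peg at the free end near crop (325,235). The offcut is centred at about (395,225) and the plate at (615,157). I'll move the wrist camera over the work for a closer look.

Emit:
send_rows --increments '[[-1, [272, -268, 0], 0], [-1, [272, -268, 0], 0], [-1, [272, -268, 0], 0], [-1, [272, -268, 0], 0], [-1, [272, -268, 0], 0], [-1, [272, -268, 0], 0], [-1, [272, -268, 0], 0], [-1, [272, -268, 0], 0]]'

```text
clock: 0.9
ee_pos: [0.3493, -0.2131, 0.4046]
orientation: [[0.957, 0.289, 0.0], [0.289, -0.957, 0.001], [0.0, -0.001, -1.0]]
ft_force: [0.1, -0.8, 0.2]
grip_width: 0.0909
grasp_force: 0.0
```

Emit:
send_rows --increments '[[-1, [271, -269, 0], -11], [-1, [271, -269, 0], -11], [-1, [271, -269, 0], -11], [-1, [271, -269, 0], -11], [-1, [271, -269, 0], -11], [-1, [271, -269, 0], -11], [-1, [271, -269, 0], -11], [-1, [271, -269, 0], -11]]'

```text
clock: 1.7
ee_pos: [0.532, 0.1228, 0.4041]
orientation: [[0.884, 0.467, -0.0], [0.467, -0.884, 0.0], [0.0, -0.0, -1.0]]
ft_force: [0.5, -0.9, -0.4]
grip_width: 0.0913
grasp_force: 0.0
```

```bash
python3 - <<'E'
from h import *
im,K,R,p=cam("wrist"); save("pics/w1.png",im); np.savez("w1.npz",im=im,K=K,R=R,p=p)
print(K.round(1).tolist(),p.round(3),R.round(3).tolist()); s=manip.sense(); print(s["clock"],s["ee_pos"].round(4) if hasattr(s["ee_pos"],"round") else s["ee_pos"],np.round(s["orientation"],3).tolist())
E
```

```text
[[316.7, 0.0, 318.0], [0.0, 316.7, 196.7], [0.0, 0.0, 1.0]] [0.606 0.163 0.385] [[0.468, -0.845, -0.261], [-0.884, -0.446, -0.14], [0.001, 0.296, -0.955]]
1.75 [0.5337 0.1254 0.4039] [[0.884, 0.468, 0.002], [0.468, -0.884, 0.004], [0.004, -0.002, -1.0]]
```

View pics/w1.png

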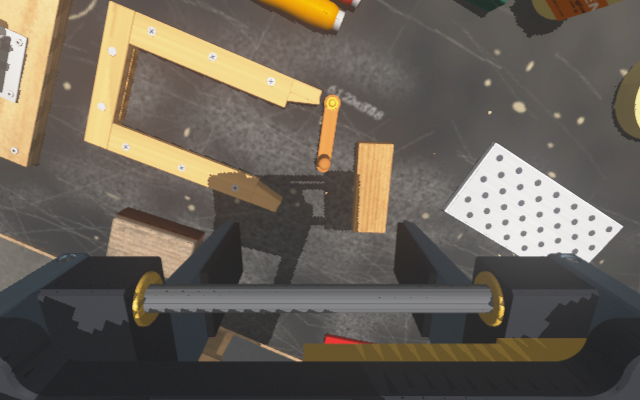

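The wrist view shows the holder, with its outer stop edge running from (112,2) to (85,140). It also shows the pivot screw (333,103), the peg top (323,163), the offcut with corners at (359,143), (394,145), (386,233), (355,231), and part of the plate at right. I'll measure these and check the heights by triangulating with the top view.

```bash
python3 - <<'E'
from h import *
d=np.load("w1.npz"); im,K,R,p=[d[k] for k in ("im","K","R","p")]
t=np.load("top0.npz"); tim,tK,tR,tp=[t[k] for k in ("im","K","R","p")]
def tri(a,b):
    A=ray(K,R,p,a,0)[0]-p; B=ray(tK,tR,tp,b,0)[0]-tp; A/=np.linalg.norm(A);B/=np.linalg.norm(B)
    s=np.linalg.lstsq(np.c_[A,-B],tp-p,rcond=None)[0]; return ((p+s[0]*A+tp+s[1]*B)/2*1000).round(1), round(np.linalg.norm(p+s[0]*A-tp-s[1]*B)*1000,1)
hsv=cv2.cvtColor(im,cv2.COLOR_RGB2HSV)
for n,(u,v) in {"holder":(200,50),"hold shade":(235,182),"button":(328,130),"offcut":(375,190),"peg":(323,161)}.items(): print(n,hsv[v,u])
wood=cv2.inRange(hsv,(8,80,60),(30,255,255))
def cont(box):
    x0,y0,x1,y1=box; m=np.zeros_like(wood); m[y0:y1,x0:x1]=wood[y0:y1,x0:x1]
    return max(cv2.findContours(m,0,cv2.CHAIN_APPROX_NONE)[0],key=cv2.contourArea)
c=cont((345,120,420,245)); ap=cv2.approxPolyDP(c,4,True)[:,0]; print("offcut",ap.tolist())
for z in (.022,): print(cv2.minAreaRect((ray(K,R,p,c[:,0],z)[:,:2]*1000).astype(np.float32)))
c=cont((80,0,318,214)); ap=cv2.approxPolyDP(c,3,True)[:,0]; print("holder",ap.tolist()); print(ray(K,R,p,ap,.022)[:,:2].__mul__(1000).round().tolist())
print("pivot z16",ray(K,R,p,(333,103),.018)[0]*1000,"peg z46",ray(K,R,p,(323.5,163),.046)[0]*1000)
# holder stop corner, offcut corners triangulated; order by correspondence
print("tri stop top corner",tri((112,2),(169,182)))
for a,b in (((394,145),(276,174)),((359,143),(265,181)),((386,233),(294,206))): print("tri offcut",tri(a,b))
# plate corners seen in wrist
pl=cv2.inRange(hsv,(0,0,120),(180,50,255)); pl[:,:440]=0; pl[:130]=0; pl=cv2.morphologyEx(pl,cv2.MORPH_CLOSE,np.ones((11,11)))
c=max(cv2.findContours(pl,0,2)[0],key=cv2.contourArea); ap=cv2.approxPolyDP(c,4,True)[:,0]; print("plate",ap.tolist(),(ray(K,R,p,ap,.010)[:,:2]*1000).round().tolist())
E
```

```text
holder [ 22 106 244]
hold shade [ 16 115 140]
button [ 16 161 239]
offcut [ 17 129 229]
peg [ 15 164 228]
offcut [[358, 141], [353, 231], [384, 232], [393, 144]]
((545.1249389648438, 58.010398864746094), (112.66862487792969, 43.26259994506836), 26.19746971130371)
holder [[109, 1], [84, 140], [275, 211], [282, 197], [258, 177], [122, 124], [138, 51], [149, 52], [281, 107], [288, 101], [316, 105], [317, 88]]
[[591.0, 392.0], [442.0, 376.0], [466.0, 147.0], [486.0, 147.0], [495.0, 183.0], [479.0, 343.0], [560.0, 351.0], [564.0, 341.0], [579.0, 194.0], [588.0, 190.0], [599.0, 161.0], [615.0, 168.0]]
pivot z16 [609.63503858 145.06554398  18.        ] peg z46 [549.73188019 125.54282814  46.        ]
tri stop top corner (array([591.3, 392.9,  16.9]), np.float64(1.5))
tri offcut (array([600.9,  64.7,  30.6]), np.float64(2.5))
tri offcut (array([583.6,  99.1,  19.9]), np.float64(3.9))
tri offcut (array([502.5,  13. ,  20.2]), np.float64(3.6))
plate [[443, 188], [440, 202], [445, 212], [460, 220], [462, 228], [473, 228], [498, 243], [499, 256], [500, 250], [519, 256], [560, 253], [601, 263], [602, 248], [623, 226], [556, 182], [553, 172], [539, 171], [497, 143], [455, 195], [445, 195]] [[585.0, -23.0], [568.0, -30.0], [560.0, -43.0], [560.0, -66.0], [552.0, -75.0], [559.0, -87.0], [557.0, -129.0], [542.0, -141.0], [550.0, -137.0], [555.0, -165.0], [583.0, -210.0], [597.0, -268.0], [615.0, -253.0], [651.0, -255.0], [656.0, -141.0], [664.0, -130.0], [657.0, -114.0], [660.0, -48.0], [584.0, -41.0], [579.0, -30.0]]
```

Holder frame in world: origin (530.4, 252.7) mm with x-axis heading 96.05°, and the predicted pivot (610,145.5) matches the measured one. The button stands at about 0.21 rad. The offcut is at (545,58) with its long axis at about 27°, and its top triangulates to about 20 mm. The plate is at (604,−148), heading about 87.5°. I'll grasp the offcut.

Emit:
send_rows --increments '[[-0.32, [-37, 65, 0], 1], [-0.32, [-37, 65, 0], 1], [-0.32, [-37, 65, 50], 1], [-0.32, [-37, 65, 100], 1], [-0.32, [-37, 65, 150], 1], [-0.32, [-37, 65, 185], 1], [-0.32, [-37, 65, 205], 1], [-0.32, [-37, 65, 205], 1]]'

```text
clock: 2.55
ee_pos: [0.527, 0.0447, 0.1967]
orientation: [[0.893, 0.449, -0.008], [0.449, -0.893, -0.001], [-0.007, -0.003, -1.0]]
ft_force: [0.1, -0.6, 0.1]
grip_width: 0.0601
grasp_force: 0.0
```

Emit:
send_rows --increments '[[0.5, [0, 0, 0], 0], [0.5, [0, 0, 0], 0], [0.5, [0, 0, 0], 0], [0.5, [0, 0, 0], 0], [0.5, [0, 0, 0], 0]]'

```text
clock: 3.05
ee_pos: [0.5289, 0.0451, 0.2012]
orientation: [[0.893, 0.45, 0.003], [0.45, -0.893, 0.0], [0.003, 0.001, -1.0]]
ft_force: [-0.4, -0.3, 7.3]
grip_width: 0.0399
grasp_force: 29.9
```

Emit:
send_rows --increments '[[0.5, [0, 0, -40], 0], [0.5, [0, 0, -55], 0], [0.5, [-45, -22, -55], 0], [0.5, [-90, -45, -55], 0], [0.5, [-112, -56, -45], 0], [0.5, [-112, -56, -20], 0], [0.5, [-112, -56, -4], 0], [0.5, [-112, -56, -1], 0]]'

```text
clock: 3.85
ee_pos: [0.4024, 0.0447, 0.201]
orientation: [[0.893, 0.45, -0.003], [0.45, -0.893, -0.0], [-0.003, -0.001, -1.0]]
ft_force: [-8.5, -0.8, 32.3]
grip_width: 0.0397
grasp_force: 30.0
```

Emit:
send_rows --increments '[[0.5, [0, 0, 0], 0], [-0.3, [0, 0, 0], 0], [-0.3, [0, 0, 0], 0], [-0.3, [0, 0, 0], 0], [-0.3, [0, 0, -40], 0], [-0.3, [0, 0, -80], 0], [-0.3, [0, 0, -80], 0]]'

```text
clock: 4.55
ee_pos: [0.405, 0.0449, 0.2849]
orientation: [[0.893, 0.45, 0.011], [0.45, -0.893, 0.001], [0.01, 0.004, -1.0]]
ft_force: [0.5, 0.3, 0.6]
grip_width: 0.0593
grasp_force: 0.0
```

```bash
python3 - <<'E'
from h import *
im,K,R,p=cam("top"); save("pics/t2.png",cv2.resize(im[120:300,150:400],None,fx=3,fy=3)); s=manip.sense(); print(s["joint_positions"],s["ee_pos"])
E
```

```text
[ 4.70583969e+00  1.06108752e+01  1.20721382e+02 -6.76844213e-03
  4.83073532e+01  6.79914423e+01] [0.40405119 0.04478659 0.28280182]
```

View pics/t2.png

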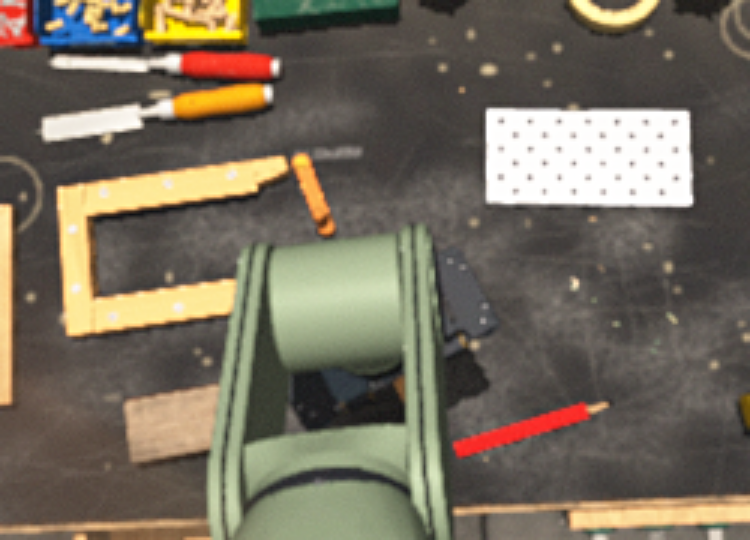

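The top view shows the plate at crop (588,157), the button with its peg at (325,228), and a clear path. The offcut is mostly hidden under the arm near (400,385). Next I'll pinch the peg.

Emit:
send_rows --increments '[[-0.12, [50, -2, 0], 0], [-0.12, [100, -4, 0], 0], [-0.12, [145, -6, 0], 0], [-0.12, [166, -6, 0], 0], [-0.12, [166, -6, 25], 0], [-0.12, [166, -6, 50], 0], [-0.12, [166, -6, 66], 0], [-0.12, [166, -6, 69], 0]]'

```text
clock: 5.4
ee_pos: [0.5475, 0.1244, 0.2081]
orientation: [[0.893, 0.45, -0.007], [0.45, -0.893, -0.002], [-0.007, -0.002, -1.0]]
ft_force: [0.4, 0.6, 0.6]
grip_width: 0.0512
grasp_force: 0.0
```

Emit:
send_rows --increments '[[0.8, [0, 0, 0], 0], [0.8, [0, 0, 0], 0], [0.8, [0, 0, 0], 0], [0.8, [0, 0, 0], 0], [0.8, [0, 0, 0], 0]]'

```text
clock: 5.9
ee_pos: [0.5489, 0.1247, 0.2124]
orientation: [[0.893, 0.45, 0.001], [0.45, -0.893, 0.0], [0.001, 0.0, -1.0]]
ft_force: [0.2, -1.7, 0.4]
grip_width: 0.0142
grasp_force: 0.5
```

```bash
cat >> h.py <<'E'
th=np.deg2rad(96.05); hx=np.array([np.cos(th),np.sin(th)]); hy=np.array([-np.sin(th),np.cos(th)]); O=np.array([530.4,252.7])
def w2h(q): return np.array([(np.array(q)-O)@hx,(np.array(q)-O)@hy])
def h2w(a,b): return O+a*hx+b*hy
def peg(f): return h2w(-115-64*np.sin(f),-68+64*np.cos(f))
def tool(dw):
    Rt=np.array(manip.sense()["orientation"]); return Rt[:2,:2].T@np.array(dw)
E
python3 - <<'E'
from h import *
s=manip.sense(); q=np.array(s["ee_pos"])[:2]*1000; v=w2h(q)-[-115,-68]; f0=np.arctan2(-v[0],v[1]); print(q,np.hypot(*v),f0)
for f in np.linspace(f0,1.62,9)[1:]: print(round(f,2),tool(peg(f)-peg(f0)).round(1))
E
```

```text
[548.92398869 124.6949264 ] 64.6590019350451 0.222123687239206
0.4 [-0.6 11.2]
0.57 [ 0.8 22.2]
0.75 [ 4.1 32.9]
0.92 [ 9.2 42.9]
1.1 [15.9 51.8]
1.27 [24.1 59.4]
1.45 [33.5 65.4]
1.62 [43.8 69.8]
```

Emit:
send_rows --increments '[[0.8, [0, 0, 0], 0], [0.8, [-0.6, 11, 0], 0], [0.8, [0.8, 22, 0], 0], [0.8, [4, 33, 0], 0], [0.8, [9, 43, 0], 0], [0.8, [16, 52, 0], 0], [0.8, [24, 59, 0], 0], [0.8, [33.5, 65.5, 0], 0]]'

```text
clock: 6.7
ee_pos: [0.6075, 0.0815, 0.2124]
orientation: [[0.893, 0.449, -0.004], [0.449, -0.893, 0.002], [-0.002, -0.003, -1.0]]
ft_force: [-5.2, 5.2, 6.0]
grip_width: 0.0131
grasp_force: 30.0
```

Emit:
send_rows --increments '[[0.8, [10, 4.5, 0], 0], [0.8, [10, 4.5, 0], 0], [-0.3, [10, 4.5, 0], 0], [-0.3, [10, 4.5, 0], 0], [-0.3, [10, 4.5, 0], 0], [-0.3, [10, 4.5, -40], 0], [-0.3, [10, 4.5, -80], 0], [-0.3, [10, 4.5, -80], 0]]'

```text
clock: 7.5
ee_pos: [0.6208, 0.0816, 0.2975]
orientation: [[0.893, 0.449, 0.012], [0.449, -0.893, 0.001], [0.011, 0.004, -1.0]]
ft_force: [0.6, -0.4, 0.3]
grip_width: 0.0572
grasp_force: 0.0
```

```bash
python3 - <<'E'
from h import *
s=manip.sense(); q=np.array(s["ee_pos"])[:2]*1000; v=w2h(q)-[-115,-68]; print(q,s["ee_pos"][2],np.hypot(*v),np.arctan2(-v[0],v[1]),s["clock"])
im,K,R,p=cam("top"); save("pics/t3.png",cv2.resize(im[120:280,150:420],None,fx=2.9,fy=2.9)); np.savez("top3.npz",im=im)
E
```

```text
[620.83224125  81.63188167] 0.29752725204623476 64.76399358574075 1.6310299669319694 7.5
```

View pics/t3.png

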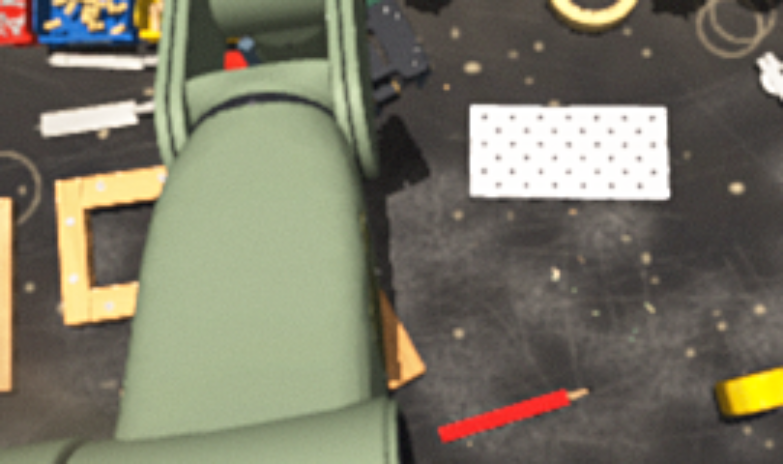

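The top view shows the plate undisturbed at crop (570,150), and the button is hidden under the arm (the peg followed the pinch to about 1.6 rad). Next I'll square the plate onto the holder axis by pushing its long +x side with the open fingers.

Emit:
send_rows --increments '[[-0.3, [-25, 49, 0], 8], [-0.3, [-49, 98, 0], 16], [-0.5, [-74, 147, 0], 20.7], [-1, [-99, 196, 0], 20.7], [-1, [-65, 214, 0], 20.7], [-1, [-30, 231, 0], 20.7], [-1, [-30, 231, 0], 20.7]]'

```text
clock: 8.25
ee_pos: [0.699, -0.1394, 0.2893]
orientation: [[0.995, 0.103, 0.001], [0.103, -0.995, 0.0], [0.001, -0.0, -1.0]]
ft_force: [-0.3, 0.4, -0.5]
grip_width: 0.0907
grasp_force: 0.0
```

```bash
python3 - <<'E'
from h import *
s=manip.sense(); q=np.array(s["ee_pos"])*1000; Rt=np.array(s["orientation"]); print(q,w2h(q[:2]),np.degrees(np.arctan2(Rt[1,0],Rt[0,0])),s["clock"],s["joint_positions"])
im,K,R,p=cam("wrist"); save("pics/w4.png",im); np.savez("w4.npz",im=im,K=K,R=R,p=p)
im,K,R,p=cam("top"); np.savez("top4.npz",im=im)
E
```

```text
[ 699.01568747 -139.39184065  289.28260499] [-407.67947693 -126.35151622] 5.9402351610130095 8.25 [-1.22061658e+01  3.51315863e+01  7.84854990e+01  2.25617166e-02
  6.63227971e+01  7.18445490e+01]
```

View pics/w4.png

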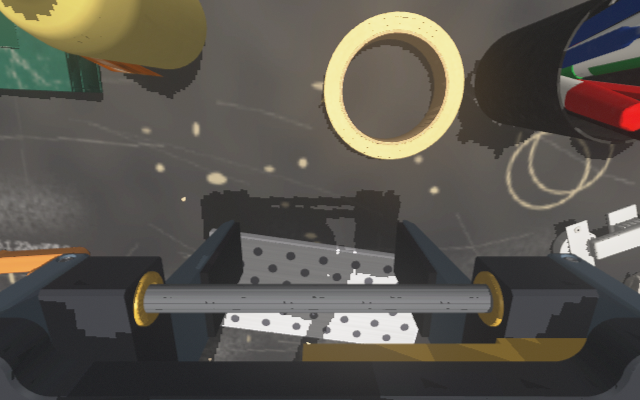

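The wrist view shows the plate's edge between the fingers from (230,233) to (395,255), with the tape ring at (395,85) well clear. Now I'll descend in stages.

Emit:
send_rows --increments '[[-1, [0, 0, 35], 0], [-1, [0, 0, 60], 0], [-1, [0, 0, 75], 0], [-1, [0, 0, 85], 0], [-1, [0, 0, 89], 0], [-1, [0, 0, 89], 0], [-1, [0, 0, 89], 0]]'

```text
clock: 9.05
ee_pos: [0.6966, -0.1382, 0.204]
orientation: [[0.994, 0.105, 0.002], [0.105, -0.994, -0.001], [0.002, 0.001, -1.0]]
ft_force: [0.5, 0.2, 0.0]
grip_width: 0.091
grasp_force: 0.0
```

Emit:
send_rows --increments '[[-1, [0, 0, 5], 0], [-1, [0, 0, 8], 0], [-1, [0, 0, 8], 0], [-1, [-8, 0, 8], 0], [-1, [-16, 0, 8], 0], [-1, [-22, 0, 8], 0], [-1, [-28, 0, 8], 0], [-1, [-32, 0, 8], 0]]'

```text
clock: 9.85
ee_pos: [0.664, -0.1414, 0.195]
orientation: [[0.995, 0.104, 0.001], [0.104, -0.995, 0.0], [0.001, -0.0, -1.0]]
ft_force: [2.7, 0.9, 0.0]
grip_width: 0.0914
grasp_force: 1.2
```

Emit:
send_rows --increments '[[-1, [-5, 0, 0], 0], [-1, [-10, 0, 0], 0], [-1, [-15, 0, 0], 0], [-1, [-19, 0, 0], 0], [-1, [-22, 0, 0], 0], [-1, [-23, 0, 0], 0], [-1, [-23, 0, 0], 0]]'

```text
clock: 10.55
ee_pos: [0.6415, -0.1441, 0.195]
orientation: [[0.994, 0.105, 0.0], [0.105, -0.994, -0.001], [0.0, 0.001, -1.0]]
ft_force: [2.6, 0.8, 0.6]
grip_width: 0.091
grasp_force: 1.4
```

```bash
cat >> h.py <<'E'
def plate(n="x"):
    im,K,R,p=cam("top"); np.savez(f"top_{n}.npz",im=im); hsv=cv2.cvtColor(im,cv2.COLOR_RGB2HSV)
    m=cv2.inRange(hsv,(0,0,130),(180,60,255)); m=cv2.morphologyEx(m,cv2.MORPH_CLOSE,np.ones((5,5))); m[:140]=0; m[225:]=0; m[:,:165]=0; m[:,400:]=0
    c=max(cv2.findContours(m,0,1)[0],key=cv2.contourArea); X=ray(K,R,p,c[:,0],.010)[:,:2]*1000
    H=np.array([w2h(x) for x in X]); r=cv2.minAreaRect(H.astype(np.float32)); print("plate holder c,size,ang",np.round(r,1) if 0 else r, "min/max",H.min(0).round(1),H.max(0).round(1)); return H,c
E
python3 - <<'E'
from h import *
s=manip.sense(); q=np.array(s["ee_pos"])*1000; print(q,w2h(q[:2]),s["clock"],s["ft_force"])
H,c=plate("5")
for lo in range(-510,-300,25):
    k=(H[:,0]>lo)&(H[:,0]<lo+25); print(lo,H[k,1].min().round(1) if k.any() else None,H[k,1].max().round(1) if k.any() else None)
E
```

```text
[ 641.47557537 -144.06171279  194.96202772] [-406.25882394  -68.63969811] 10.55 [2.56923415 0.82943111 0.58146156]
plate holder c,size,ang ((-279.7480163574219, -19.872665405273438), (265.7246398925781, 495.3237609863281), 81.60087585449219) min/max [-532.6 -145.4] [-15.8 147.7]
-510 -123.7 147.7
-485 -127.4 144.6
-460 -131.1 140.7
-435 -134.8 137.2
-410 -138.5 133.3
-385 -142.1 129.8
-360 -145.4 126.3
-335 -132.7 122.3
-310 -51.2 118.8
```

```bash
python3 - <<'E'
from h import *
im=np.load("top_5.npz")["im"]; save("pics/t5.png",cv2.resize(im[120:280,160:430],None,fx=2.9,fy=2.9))
E
```

```text
(no output)
```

View pics/t5.png

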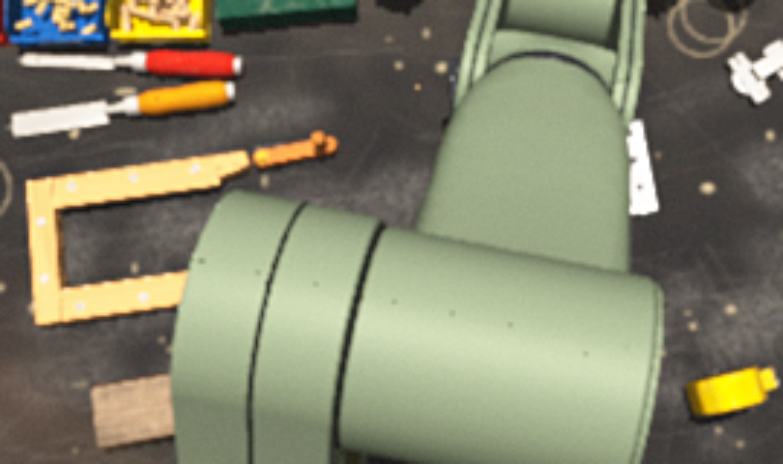

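The top view shows the turn-button open, pointing straight away from the mouth with its peg at crop (320,142). The plate's trailing end is visible at (640,120)–(660,212). Next I'll back off and rise, then measure the plate from the trailing side.

Emit:
send_rows --increments '[[-0.3, [12, 0, 0], 0], [-0.3, [25, 0, 0], 0], [-0.3, [25, 0, -50], 0], [-0.3, [25, 40, -90], -8], [-0.3, [0, 85, -90], -16], [-0.3, [-20, 130, -90], -24], [-0.3, [-35, 175, -90], -32], [-0.3, [-35, 175, -90], -38]]'

```text
clock: 11.4
ee_pos: [0.6222, -0.327, 0.284]
orientation: [[0.72, 0.694, -0.004], [0.694, -0.72, -0.001], [-0.004, -0.002, -1.0]]
ft_force: [0.5, 1.7, 0.2]
grip_width: 0.0595
grasp_force: 0.0
```

Emit:
send_rows --increments '[[-0.3, [0, 20, 0], -8], [-0.3, [0, 20, 0], -16], [-0.3, [0, 20, 0], -24], [-0.3, [0, 20, 0], -32], [-0.3, [0, 20, 0], -40], [-0.3, [0, 20, 0], -48], [-0.3, [0, 20, 0], -52], [-0.3, [0, 20, 0], -52]]'

```text
clock: 12.2
ee_pos: [0.6382, -0.3357, 0.2838]
orientation: [[-0.105, 0.995, -0.004], [0.995, 0.105, 0.001], [0.002, -0.004, -1.0]]
ft_force: [-0.5, -0.7, 0.5]
grip_width: 0.0592
grasp_force: 0.0
```

```bash
python3 - <<'E'
from h import *
s=manip.sense(); q=np.array(s["ee_pos"])*1000; Rt=np.array(s["orientation"]); print(q,w2h(q[:2]),np.degrees(np.arctan2(Rt[1,0],Rt[0,0])),s["clock"])
im,K,R,p=cam("wrist"); save("pics/w6.png",im); np.savez("w6.npz",im=im,K=K,R=R,p=p)
im,K,R,p=cam("top"); np.savez("top6.npz",im=im,K=K,R=R,p=p)
E
```

```text
[ 638.15658023 -335.7457938   283.80843385] [-596.52547198  -45.13639444] 96.0039872083998 12.2
```

View pics/w6.png

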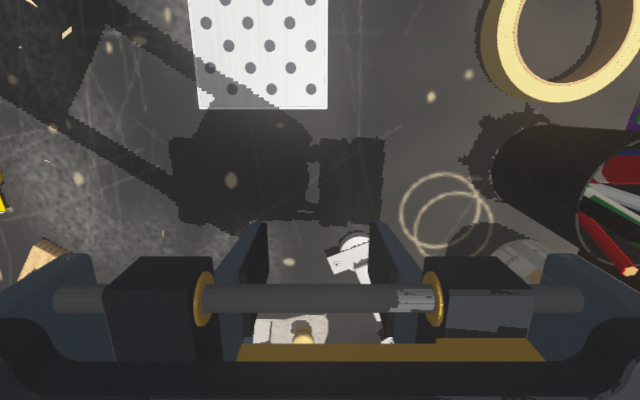

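The wrist view shows the plate's trailing end, with corners at (199,109) and (327,109), and its sides nearly parallel to the tool axis.

```bash
python3 - <<'E'
from h import *
d=np.load("w6.npz"); K,R,p=d["K"],d["R"],d["p"]
a=ray(K,R,p,[(199,108),(327,108),(190,3),(326.5,3)],.010)[:,:2]*1000; print("wrist",[w2h(x).round(1).tolist() for x in a])
t=np.load("top6.npz"); im=t["im"]; hsv=cv2.cvtColor(im,cv2.COLOR_RGB2HSV)
m=cv2.inRange(hsv,(0,0,140),(180,45,255)); m=cv2.morphologyEx(m,cv2.MORPH_CLOSE,np.ones((5,5))); m[:140]=0;m[225:]=0;m[:,:290]=0;m[:,420:]=0
for c in cv2.findContours(m,0,1)[0]:
    if cv2.contourArea(c)>300:
        H=np.array([w2h(x) for x in ray(t["K"],t["R"],t["p"],c[:,0],.010)[:,:2]*1000]); print(cv2.contourArea(c),cv2.minAreaRect(H.astype(np.float32)),H.min(0),H.max(0))
E
```

```text
wrist [[-518.8, 48.7], [-518.8, -50.7], [-447.1, 47.0], [-447.2, -49.8]]
431.5 ((-325.30877685546875, 93.47128295898438), (54.778079986572266, 132.09400939941406), 81.60082244873047) [-387.9688816    59.76876246] [-256.43338406  130.19135811]
1698.5 ((-413.68096923828125, 0.7303085327148438), (102.95576477050781, 212.0235137939453), 89.7974853515625) [-519.74286838  -50.80500642] [-307.64759188   52.34338312]
```

The plate is on the axis within 1 mm, centred at holder (−413.7, 0) and aligned to about 0.3°. The finger face is 18 mm ahead of the TCP. Next I'll go down behind it and push.

Emit:
send_rows --increments '[[-0.3, [40, -45, 0], 0], [-0.3, [40, -45, 30], 0], [-0.3, [40, -45, 60], 0], [-0.3, [40, -45, 75], 0], [-0.3, [40, -45, 83], 0], [-0.3, [40, -45, 87], 0], [-0.3, [40, -45, 88], 0], [-0.3, [40, -45, 88], 0]]'

```text
clock: 13.1
ee_pos: [0.5904, -0.3012, 0.1975]
orientation: [[-0.105, 0.995, 0.001], [0.995, 0.105, -0.001], [-0.001, 0.001, -1.0]]
ft_force: [0.1, 0.6, 0.1]
grip_width: 0.0591
grasp_force: 0.0
```

```bash
cat >> h.py <<'E'
def st():
    s=manip.sense(); q=np.array(s["ee_pos"])*1000; Rt=np.array(s["orientation"]); print("h",w2h(q[:2]).round(1),"z",round(q[2],1),"ang",round(np.degrees(np.arctan2(Rt[1,0],Rt[0,0])),2),"t",s["clock"],"F",np.round(s["ft_force"],1),"w",s["grip_width"])
E
python3 -c "from h import *; st()"
```

```text
h [-557.1   -1.3] z 197.5 ang 96.01 t 13.1 F [0.1 0.6 0.1] w 0.05912071455658204
```

Emit:
send_rows --increments '[[-0.3, [8, -1, 2], 0], [-0.3, [16, -1, 2], 0], [-0.3, [24, -1, 2], 0], [-0.3, [36, -1, 2], 0], [-0.3, [50, -1, 2], 0], [-0.3, [64, -1, 2], 0], [-0.3, [78, -1, 2], 0], [-0.3, [92, -1, 2], 0]]'

```text
clock: 13.9
ee_pos: [0.5793, -0.2083, 0.1951]
orientation: [[-0.105, 0.994, 0.001], [0.994, 0.105, -0.001], [-0.001, 0.001, -1.0]]
ft_force: [0.5, -5.2, 1.0]
grip_width: 0.0591
grasp_force: 2.2
```

Emit:
send_rows --increments '[[-0.3, [14, 0, 0], 0], [-0.3, [28, 0, 0], 0], [-0.3, [42, 0, 0], 0], [-0.3, [56, 0, 0], 0], [-0.3, [70, 0, 0], 0], [-0.3, [84, 0, 0], 0], [-0.3, [98, 0, 0], 0], [-0.3, [110, 0, 0], 0]]'

```text
clock: 14.7
ee_pos: [0.5677, -0.099, 0.195]
orientation: [[-0.105, 0.994, 0.0], [0.994, 0.105, -0.0], [-0.0, 0.0, -1.0]]
ft_force: [0.1, -5.5, 3.3]
grip_width: 0.059
grasp_force: 2.7
```

```bash
python3 - <<'E'
from h import *
st()
for n in ("top","wrist"):
    im,K,R,p=cam(n); np.savez(n+"7.npz",im=im,K=K,R=R,p=p); 
    if n=="wrist": save("pics/w7.png",im)
E
```

```text
h [-353.7    0. ] z 195.0 ang 96.05 t 14.7 F [ 0.1 -5.5  3.3] w 0.05902917206238635
```

View pics/w7.png

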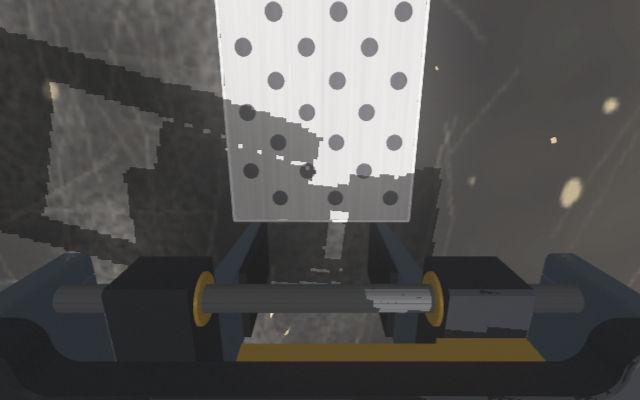

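The wrist view shows both fingers pushing squarely on the trailing edge, from (233,221) to (410,221). I'll check the lateral offset.

```bash
python3 - <<'E'
from h import *
d=np.load("wrist7.npz"); K,R,p=d["K"],d["R"],d["p"]
a=ray(K,R,p,[(233,221),(410,221),(217,3),(428,3)],.010)[:,:2]*1000; print("wrist",[w2h(x).round(1).tolist() for x in a])
E
```

```text
wrist [[-333.0, 48.8], [-333.0, -50.6], [-225.2, 47.6], [-225.2, -49.6]]
```

Emit:
send_rows --increments '[[-0.3, [8, 0, 0], 0], [-0.3, [18, 0, 0], 0], [-0.3, [28, 0, 0], 0], [-0.3, [38, 0, 0], 0], [-0.3, [48, 0, 0], 0], [-0.3, [58, 0, 0], 0], [-0.3, [68, 0, 0], 0], [-0.3, [76, 0, 0], 0]]'

```text
clock: 15.6
ee_pos: [0.5595, -0.0235, 0.1946]
orientation: [[-0.105, 0.994, -0.001], [0.994, 0.105, -0.0], [0.0, -0.001, -1.0]]
ft_force: [0.3, -3.0, -1.8]
grip_width: 0.0591
grasp_force: 1.5
```

```bash
python3 -c "
from h import *
st()"
```

```text
h [-2.778e+02  2.000e-01] z 194.6 ang 96.05 t 15.6 F [ 0.3 -3.  -1.8] w 0.0590581799342992
```

Emit:
send_rows --increments '[[-0.3, [10, 0, 0], 0], [-0.3, [20, 0, 0], 0], [-0.3, [30, 0, 0], 0], [-0.3, [40, 0, 0], 0], [-0.3, [51, 0, 0], 0], [-0.3, [62, 0, 0], 0], [-0.3, [73, 0, 0], 0], [-0.3, [84, 0, 0], 0]]'

```text
clock: 16.4
ee_pos: [0.5507, 0.0599, 0.1946]
orientation: [[-0.105, 0.994, -0.001], [0.994, 0.105, -0.0], [-0.0, -0.001, -1.0]]
ft_force: [-1.0, -3.9, -1.8]
grip_width: 0.0592
grasp_force: 1.9
```

Emit:
send_rows --increments '[[-0.3, [10, 0, 0], 0], [-0.3, [20, 0, 0], 0], [-0.3, [30, 0, 0], 0], [-0.3, [40, 0, 0], 0], [-0.3, [47, 0, 0], 0], [-0.3, [53, 0, 0], 0], [-0.3, [57, 0, 0], 0], [-0.3, [60, 0, 0], 0]]'

```text
clock: 17.2
ee_pos: [0.5444, 0.119, 0.1946]
orientation: [[-0.105, 0.994, -0.001], [0.994, 0.105, -0.001], [-0.0, -0.001, -1.0]]
ft_force: [-2.1, -4.7, -1.4]
grip_width: 0.0593
grasp_force: 2.5
```

```bash
python3 -c "
from h import *
st()"
```

```text
h [-134.4    0.2] z 194.6 ang 96.03 t 17.2 F [-2.1 -4.7 -1.4] w 0.05927285553810051
```

Roughly 10 mm is left. I'll push slowly until the force rises at the stop.

Emit:
send_rows --increments '[[-0.3, [3, 0, 0], 0], [-0.3, [5, 0, 0], 0], [-0.3, [7, 0, 0], 0], [-0.3, [8, 0, 0], 0], [-0.3, [9, 0, 0], 0], [-0.3, [9, 0, 0], 0]]'

```text
clock: 17.8
ee_pos: [0.5435, 0.1277, 0.1946]
orientation: [[-0.104, 0.995, -0.001], [0.995, 0.104, -0.0], [-0.0, -0.001, -1.0]]
ft_force: [-1.9, -4.4, -1.3]
grip_width: 0.0593
grasp_force: 2.1
```

Emit:
send_rows --increments '[[-0.3, [1, 0, 0], 0], [-0.3, [2, 0, 0], 0], [-0.3, [2, 0, 0], 0]]'

```text
clock: 18.1
ee_pos: [0.5433, 0.1297, 0.1946]
orientation: [[-0.104, 0.995, -0.001], [0.995, 0.104, -0.0], [-0.0, -0.001, -1.0]]
ft_force: [-2.8, -4.7, -0.9]
grip_width: 0.0592
grasp_force: 2.2
```

```bash
python3 -c "
from h import *
st()"
```

```text
h [-123.7    0.2] z 194.6 ang 96.0 t 18.1 F [-2.8 -4.7 -0.9] w 0.05918409701382529
```

Emit:
send_rows --increments '[[-0.3, [1, 0, 0], 0], [-0.3, [2, 0, 0], 0], [-0.3, [2, 0, 0], 0]]'

```text
clock: 18.4
ee_pos: [0.543, 0.1317, 0.1946]
orientation: [[-0.104, 0.995, -0.001], [0.995, 0.104, -0.0], [-0.0, -0.001, -1.0]]
ft_force: [-2.2, -4.5, -0.9]
grip_width: 0.0592
grasp_force: 2.2
```

Emit:
send_rows --increments '[[-0.3, [1, 0, 0], 0], [-0.3, [1.5, 0, 0], 0], [-0.3, [1.5, 0, 0], 0]]'

```text
clock: 18.7
ee_pos: [0.543, 0.1325, 0.1947]
orientation: [[-0.105, 0.994, -0.001], [0.994, 0.105, -0.002], [-0.002, -0.001, -1.0]]
ft_force: [-1.3, -7.7, -0.1]
grip_width: 0.0593
grasp_force: 3.9
```

Emit:
send_rows --increments '[[-0.3, [0.5, 0, 0], 0], [-0.3, [1, 0, 0], 0], [-0.3, [1, 0, 0], 0]]'

```text
clock: 19.0
ee_pos: [0.5429, 0.1329, 0.1947]
orientation: [[-0.106, 0.994, -0.001], [0.994, 0.106, -0.003], [-0.003, -0.001, -1.0]]
ft_force: [-0.9, -11.3, 0.2]
grip_width: 0.0594
grasp_force: 5.6
```

```bash
python3 - <<'E'
from h import *
st(); im,K,R,p=cam("wrist"); np.savez("w8.npz",im=im,K=K,R=R,p=p)
g=cv2.cvtColor(im,cv2.COLOR_RGB2GRAY)
for u in (280,318,355): print(u,np.argmin(np.diff(g[195:240,u].astype(int)))+195)
E
```

```text
h [-120.4    0.2] z 194.7 ang 96.06 t 19.0 F [ -0.9 -11.3   0.2] w 0.059443181897155965
280 222
318 222
355 222
```

The force climbs steeply with almost no motion (11 N), so the plate is home against the stop. Next I'll retreat, rise and go to the peg.

Emit:
send_rows --increments '[[-0.3, [-10, 0, 0], 0], [-0.3, [-30, 0, 0], 0], [-0.3, [-35, 0, -40], 0], [-0.3, [-35, 0, -80], 0], [-0.3, [-59, 40, -80], 0], [-0.3, [-59, 71, -80], 0], [-0.3, [-59, 71, -80], 0]]'

```text
clock: 19.75
ee_pos: [0.6239, 0.0831, 0.2761]
orientation: [[-0.103, 0.995, 0.009], [0.995, 0.103, 0.003], [0.002, 0.009, -1.0]]
ft_force: [-1.4, -0.2, -0.4]
grip_width: 0.0593
grasp_force: 0.0
```

```bash
python3 - <<'E'
from h import *
st(); im,K,R,p=cam("wrist"); save("pics/w9.png",im); np.savez("w9.npz",im=im,K=K,R=R,p=p)
E
```

```text
h [-178.5  -75.1] z 276.1 ang 95.89 t 19.75 F [-1.4 -0.2 -0.4] w 0.05929297839142442
```

View pics/w9.png

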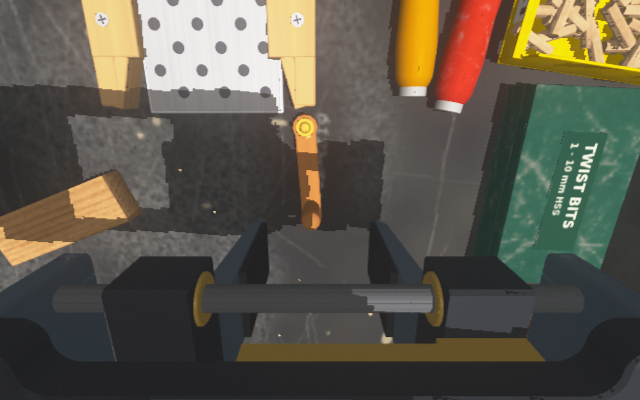

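The wrist view shows the plate under the lips with its trailing edge at v≈112, just behind the cleat ends (v≈107). The pivot is at (305,127), the peg's top near (312,210) and the offcut well away at lower left. I count 11 pictures so far, one over the limit of 10, so from here I'll work from numbers only.

```bash
python3 - <<'E'
from h import *
d=np.load("w9.npz"); im,K,R,p=[d[k] for k in("im","K","R","p")]
f=lambda uv,z:w2h(ray(K,R,p,uv,z)[0,:2]*1000).round(1)
print("plate end",f((160,112),.010),f((280,112),.010),"cleat ends",f((120,107),.0),f((305,107),.0),"pivot",f((305,127),.018))
hsv=cv2.cvtColor(im,cv2.COLOR_RGB2HSV)
m=cv2.inRange(hsv,(8,120,60),(22,255,255)); m[:, :285]=0; m[:,335:]=0; m[:112]=0; m[240:]=0
c=max(cv2.findContours(m,0,1)[0],key=cv2.contourArea)[:,0]; print("button px",c.min(0),c.max(0)); 
for v in range(130,230,10): r=c[c[:,1]==v]; print(v,r[:,0].min() if len(r) else None,r[:,0].max() if len(r) else None,end="; ")
for uv in ((312,208),(312,212)): print(uv,f(uv,.046))
st()
E
```

```text
plate end [-103.1   41.5] [-103.4  -48.6] cleat ends [-99.7  76.6] [-100.   -67.2] pivot [-113.8  -67.5]
button px [292 114] [321 229]
130 293 316; 140 296 316; 150 296 317; 160 297 317; 170 298 318; 180 299 319; 190 300 319; 200 301 320; 210 302 321; 220 301 320; (312, 208) [-167.6  -72.5]
(312, 212) [-170.6  -72.5]
h [-178.2  -73. ] z 275.3 ang 95.94 t 19.8 F [ 0.3 -0.2 -0.1] w 0.05890122093201743
```

The plate end sits about 3–5 mm behind the cleat ends, as expected when home. The peg is at about (−179,−73) and the TCP is above it. I'll descend and pinch.

Emit:
send_rows --increments '[[-0.3, [0, 0, 30], 0], [-0.3, [0, 0, 50], 0], [-0.3, [0, 0, 58], 0], [-0.3, [0, 0, 62], 0], [-0.3, [0, 0, 62], 0], [0.8, [0, 0, 62], 0], [0.8, [0, 0, 62], 0], [0.8, [0, 0, 62], 0]]'

```text
clock: 20.6
ee_pos: [0.6201, 0.0829, 0.2135]
orientation: [[-0.105, 0.994, 0.001], [0.994, 0.105, 0.0], [0.0, 0.001, -1.0]]
ft_force: [0.3, 0.3, -0.6]
grip_width: 0.0384
grasp_force: 0.0
```

Emit:
send_rows --increments '[[0.8, [0, 0, 0], 0], [0.8, [0, 0, 0], 0], [0.8, [0, 0, 0], 0]]'

```text
clock: 20.9
ee_pos: [0.62, 0.0828, 0.2128]
orientation: [[-0.105, 0.994, 0.0], [0.994, 0.105, -0.0], [-0.0, 0.0, -1.0]]
ft_force: [0.6, -1.1, -0.5]
grip_width: 0.0141
grasp_force: 0.5
```

```bash
python3 - <<'E'
from h import *
st(); s=manip.sense(); print(s["grasp_force"]); q=w2h(np.array(s["ee_pos"])[:2]*1000); v=q-[-115,-68]; f0=np.arctan2(-v[0],v[1]); print(np.hypot(*v),f0)
for f in np.linspace(f0,-0.04,14)[1:]: print(round(f,2),tool(peg(f)-peg(f0)).round(1))
E
```

```text
h [-178.3  -71.2] z 212.8 ang 96.02 t 20.9 F [ 0.6 -1.1 -0.5] w 0.014103176114169244
0.49092521890997887
63.4243076034221 1.6207080561093927
1.49 [ 0.1 -8.2]
1.37 [  1.3 -16.3]
1.24 [  3.4 -24.1]
1.11 [  6.6 -31.7]
0.98 [ 10.7 -38.7]
0.85 [ 15.6 -45.2]
0.73 [ 21.4 -51. ]
0.6 [ 27.8 -56.1]
0.47 [ 34.8 -60.2]
0.34 [ 42.3 -63.5]
0.22 [ 50.2 -65.7]
0.09 [ 58.3 -67. ]
-0.04 [ 66.4 -67.2]
```

Emit:
send_rows --increments '[[0.8, [0, 0, 0], 0], [0.8, [0, -8, 0], 0], [0.8, [1.3, -16.3, 0], 0], [0.8, [3.4, -24, 0], 0], [0.8, [6.6, -31.7, 0], 0], [0.8, [10.7, -38.7, 0], 0], [0.8, [15.6, -45.2, 0], 0], [0.8, [21.4, -51, 0], 0]]'

```text
clock: 21.7
ee_pos: [0.5676, 0.0983, 0.2129]
orientation: [[-0.104, 0.995, 0.004], [0.995, 0.104, -0.001], [-0.001, 0.004, -1.0]]
ft_force: [5.7, -0.6, -3.6]
grip_width: 0.0133
grasp_force: 30.0
```

Emit:
send_rows --increments '[[0.8, [6.4, -5, 0], 0], [0.8, [13.4, -9.2, 0], 0], [0.8, [21, -12.5, 0], 0], [0.8, [29, -14.7, 0], 0], [0.8, [35, -15.8, 0], 0], [0.8, [38, -16, 0], 0], [0.8, [40, -16.1, 0], 0], [0.8, [40, -16.1, 0], 0]]'

```text
clock: 22.5
ee_pos: [0.5468, 0.1372, 0.2128]
orientation: [[-0.105, 0.994, 0.0], [0.994, 0.105, 0.0], [0.0, 0.0, -1.0]]
ft_force: [3.1, -0.6, 0.1]
grip_width: 0.013
grasp_force: 30.0
```

```bash
python3 - <<'E'
from h import *
st(); s=manip.sense(); print(s["grasp_force"]); q=w2h(np.array(s["ee_pos"])[:2]*1000); v=q-[-115,-68]; print(np.hypot(*v),np.arctan2(-v[0],v[1]))
E
```

```text
h [-116.6   -4.1] z 212.8 ang 96.03 t 22.5 F [ 3.1 -0.6  0.1] w 0.01302873277327625
29.99986320734024
63.918211054332495 0.025305982488266026
```

Emit:
send_rows --increments '[[0.8, [1, 0, 0], 0], [0.8, [2, 0, 0], 0], [0.8, [2, 0, 0], 0]]'

```text
clock: 22.8
ee_pos: [0.5465, 0.1388, 0.2128]
orientation: [[-0.105, 0.995, -0.0], [0.995, 0.105, -0.0], [-0.0, -0.0, -1.0]]
ft_force: [1.9, -2.9, 0.5]
grip_width: 0.013
grasp_force: 30.0
```

Emit:
send_rows --increments '[[0.8, [1, 0, 0], 0], [0.8, [2, 0, 0], 0], [0.8, [2, 0, 0], 0]]'

```text
clock: 23.1
ee_pos: [0.5462, 0.141, 0.2127]
orientation: [[-0.105, 0.994, -0.001], [0.994, 0.105, 0.0], [0.0, -0.001, -1.0]]
ft_force: [1.4, -2.1, 0.6]
grip_width: 0.0134
grasp_force: 30.0
```

Emit:
send_rows --increments '[[0.8, [1, 0, 0], 0], [0.8, [2, 0, 0], 0], [0.8, [2, 0, 0], 0]]'

```text
clock: 23.4
ee_pos: [0.5459, 0.1428, 0.2127]
orientation: [[-0.105, 0.994, -0.001], [0.994, 0.105, -0.001], [-0.001, -0.001, -1.0]]
ft_force: [0.9, -4.8, 1.7]
grip_width: 0.0131
grasp_force: 30.0
```

Emit:
send_rows --increments '[[0.8, [1, 0, 0], 0], [0.8, [1.5, 0, 0], 0], [0.8, [1.5, 0, 0], 0]]'

```text
clock: 23.7
ee_pos: [0.5457, 0.1445, 0.2127]
orientation: [[-0.105, 0.994, -0.001], [0.994, 0.105, -0.0], [-0.0, -0.001, -1.0]]
ft_force: [-0.3, -3.1, 2.6]
grip_width: 0.0131
grasp_force: 30.0
```

Emit:
send_rows --increments '[[-0.3, [0, 0, 0], 0], [-0.3, [0, 0, 0], 0], [-0.3, [0, 0, 0], 0], [-0.3, [0, 0, 0], 0], [-0.3, [0, 0, -40], 0], [-0.3, [-30, 0, -80], 0], [-0.3, [-70, 0, -80], 0], [-0.3, [-70, 0, -80], 0]]'

```text
clock: 24.5
ee_pos: [0.5538, 0.0718, 0.2942]
orientation: [[-0.102, 0.995, 0.003], [0.995, 0.102, -0.001], [-0.001, 0.003, -1.0]]
ft_force: [-0.2, 0.3, -0.4]
grip_width: 0.059
grasp_force: 0.0
```

```bash
python3 - <<'E'
from h import *
st(); im,K,R,p=cam("wrist"); np.savez("w10.npz",im=im,K=K,R=R,p=p)
f=lambda uv,z:w2h(ray(K,R,p,uv,z)[0,:2]*1000).round(1)
pr=lambda a,b,z:proj(K,R,p,np.r_[h2w(a,b)/1000,z])[0]
print("expect pivot",pr(-115,-68,.016),"tip(0)",pr(-115,12,.016),"peg top",pr(-115,-4,.046),"plate end",pr(-105,0,.01),"cleat end",pr(-100,60,.022))
hsv=cv2.cvtColor(im,cv2.COLOR_RGB2HSV)
# holder wood S~106, button S~160
m=cv2.inRange(hsv,(8,140,90),(20,255,255)); m[:60]=0; m[235:]=0
n,l,s,ce=cv2.connectedComponentsWithStats(m)
for i in range(1,n):
    if s[i,4]>150: print(s[i],ce[i])
for u in range(200,420,15):
    r=np.where(m[:,u]>0)[0]; print(u,(r.min(),r.max()) if len(r) else None,end="; ")
E
```

```text
h [-182.4   -4.2] z 294.2 ang 95.83 t 24.5 F [-0.2  0.3 -0.4] w 0.05902512486201267
expect pivot [397.21844382 119.84583989] tip(0) [296.85676321 120.22250705] peg top [316.96701851 123.05762541] plate end [311.91612608 106.90933038] cleat end [233.09152455 100.84638136]
[484  60  41  21 595] [500.09747899  70.15294118]
[ 297  107  111   25 1756] [351.40034169 119.54271071]
200 None; 215 None; 230 None; 245 None; 260 None; 275 None; 290 None; 305 (np.int64(126), np.int64(129)); 320 (np.int64(111), np.int64(130)); 335 (np.int64(110), np.int64(129)); 350 (np.int64(110), np.int64(128)); 365 (np.int64(110), np.int64(128)); 380 (np.int64(109), np.int64(128)); 395 (np.int64(107), np.int64(130)); 410 None;
```

```bash
python3 - <<'E'
from h import *
d=np.load("w10.npz"); im,K,R,p=[d[k] for k in("im","K","R","p")]
hsv=cv2.cvtColor(im,cv2.COLOR_RGB2HSV); m=cv2.inRange(hsv,(8,140,90),(20,255,255))[100:135]
us=np.arange(332,388)
for nm,e in (("near",[np.where(m[:,u])[0].max()+100.5 for u in us]),("far",[np.where(m[:,u])[0].min()+99.5 for u in us])):
    H=np.array([w2h(x) for x in ray(K,R,p,np.c_[us,e],.016)[:,:2]*1000]); a=np.polyfit(H[:,1],H[:,0],1); print(nm,"angle rad",-a[0],"x at pivot",np.polyval(a,-68))
g=cv2.cvtColor(im,cv2.COLOR_RGB2GRAY).astype(int)
print("col 270 (plate end)",g[85:125,270].tolist())
im,K,R,p=cam("top"); np.savez("top10.npz",im=im,K=K,R=R,p=p); st()
E
```

```text
near angle rad 0.017729852616035293 x at pivot -121.35815286017538
far angle rad 0.02319742443137157 x at pivot -105.9992831910545
col 270 (plate end) [233, 232, 232, 232, 232, 157, 127, 127, 126, 125, 125, 126, 125, 125, 126, 125, 124, 124, 130, 143, 115, 82, 76, 75, 74, 73, 72, 72, 71, 71, 71, 72, 73, 73, 72, 72, 71, 70, 68, 68]
h [-179.9   -3.8] z 292.6 ang 95.9 t 24.6 F [ 0.2  0.  -0.5] w 0.05931573999961664
```

The arm reads about 0.02 rad, shut or within a hair of it, and the pads slipped on the peg at the end. I'll confirm by pushing the peg firmly with closed fingers.

Emit:
send_rows --increments '[[1, [15, 0, 0], 0], [1, [15, 0, 30], 0], [1, [15, 0, 60], 0], [1, [15, 0, 74], 0], [1, [15, 0, 78], 0], [1, [15, 0, 78], 0], [1, [20, 0, 78], 0], [1, [24, 0, 78], 0]]'

```text
clock: 25.4
ee_pos: [0.5511, 0.0994, 0.2157]
orientation: [[-0.105, 0.994, 0.002], [0.994, 0.105, 0.0], [0.0, 0.002, -1.0]]
ft_force: [0.1, -0.2, -0.5]
grip_width: 0.0005
grasp_force: 0.0
```

Emit:
send_rows --increments '[[1, [4, 0, 0], 0], [1, [8, 0, 0], 0], [1, [11, 0, 0], 0], [1, [13, 0, 0], 0], [1, [14, 0, 0], 0], [1, [14, 0, 0], 0]]'

```text
clock: 26.0
ee_pos: [0.5493, 0.1126, 0.2147]
orientation: [[-0.105, 0.994, -0.0], [0.994, 0.105, -0.0], [-0.0, -0.0, -1.0]]
ft_force: [0.9, -0.2, 0.2]
grip_width: 0.0004
grasp_force: 0.0
```

```bash
python3 -c "
from h import *
st()"
```

```text
h [-141.3   -4.1] z 214.7 ang 96.02 t 26.0 F [ 0.9 -0.2  0.2] w 0.000354783276972393
```

Emit:
send_rows --increments '[[1, [1, 0, 0], 0], [1, [2, 0, 0], 0], [1, [2, 0, 0], 0]]'

```text
clock: 26.3
ee_pos: [0.5491, 0.1146, 0.2147]
orientation: [[-0.105, 0.994, 0.0], [0.994, 0.105, -0.0], [-0.0, 0.0, -1.0]]
ft_force: [0.3, 0.2, -0.6]
grip_width: 0.0007
grasp_force: 0.0
```

Emit:
send_rows --increments '[[1, [1, 0, 0], 0], [1, [2, 0, 0], 0], [1, [2, 0, 0], 0]]'

```text
clock: 26.6
ee_pos: [0.5489, 0.1165, 0.2147]
orientation: [[-0.105, 0.994, -0.0], [0.994, 0.105, -0.0], [-0.0, -0.0, -1.0]]
ft_force: [0.4, -0.4, 0.5]
grip_width: 0.0004
grasp_force: 0.3
```

Emit:
send_rows --increments '[[1, [1, 0, 0], 0], [1, [1.5, 0, 0], 0], [1, [1.5, 0, 0], 0]]'

```text
clock: 26.9
ee_pos: [0.5488, 0.1174, 0.2147]
orientation: [[-0.106, 0.994, 0.0], [0.994, 0.106, -0.002], [-0.002, -0.0, -1.0]]
ft_force: [1.1, -5.6, 0.6]
grip_width: 0.0004
grasp_force: 2.2
```

Emit:
send_rows --increments '[[1, [1, 0, 0], 0], [1, [1.5, 0, 0], 0], [1, [1.5, 0, 0], 0]]'

```text
clock: 27.2
ee_pos: [0.5488, 0.1181, 0.2147]
orientation: [[-0.107, 0.994, 0.0], [0.994, 0.107, -0.004], [-0.004, -0.0, -1.0]]
ft_force: [1.0, -9.1, 0.1]
grip_width: 0.0007
grasp_force: 4.0
```

Emit:
send_rows --increments '[[1, [-15, 0, 0], 0], [1, [-30, 0, 0], 0], [1, [-35, 0, -40], 0], [1, [-70, 0, -80], 0], [1, [-75, 0, -85], 0], [1, [-75, 0, -85], 0], [1, [-75, 0, -85], 0]]'

```text
clock: 27.9
ee_pos: [0.5559, 0.0447, 0.2987]
orientation: [[-0.104, 0.995, -0.002], [0.995, 0.104, 0.001], [0.001, -0.002, -1.0]]
ft_force: [-0.6, -0.7, 0.0]
grip_width: 0.0001
grasp_force: 0.0
```

```bash
python3 - <<'E'
from h import *
im,K,R,p=cam("wrist"); st()
hsv=cv2.cvtColor(im,cv2.COLOR_RGB2HSV); m=cv2.inRange(hsv,(8,140,90),(20,255,255)); m[:60]=0; m[235:]=0; m[:,430:]=0
n,l,s,ce=cv2.connectedComponentsWithStats(m); i=1+np.argmax(s[1:,4]); print(s[i],ce[i]); m=(l==i)
x0,x1=s[i,0],s[i,0]+s[i,2]; us=np.arange(x0+35,x1-22)
for nm,e in (("near",[np.where(m[:,u])[0].max()+.5 for u in us]),("far",[np.where(m[:,u])[0].min()-.5 for u in us])):
    H=np.array([w2h(x) for x in ray(K,R,p,np.c_[us,e],.016)[:,:2]*1000]); a=np.polyfit(H[:,1],H[:,0],1); print(nm,"angle",-a[0],"x at pivot",np.polyval(a,-68))
g=cv2.cvtColor(im,cv2.COLOR_RGB2GRAY).astype(int); col=g[60:140,270]; v=60+np.argmax(np.abs(np.diff(col[:60])))
print([ (60+k,int(d)) for k,d in enumerate(np.diff(col)) if abs(d)>20]); 
for v in [60+k+.5 for k,d in enumerate(np.diff(col)) if abs(d)>20]: print(v,w2h(ray(K,R,p,(270,v),.010)[0,:2]*1000))
E
```

```text
h [-209.1   -3.4] z 298.2 ang 96.0 t 27.95 F [ 0.1 -0.8 -0.5] w 0.0004676297774614974
[ 300   71  113   25 1509] [357.38303512  84.72432074]
near angle -0.001203694492538615 x at pivot -121.4270139067296
far angle 0.18681318128364216 x at pivot -102.68190240819192
[(70, -83), (71, -38), (90, -27)]
70.5 [-103.86183331   35.50016435]
71.5 [-104.6020942    35.53434773]
90.5 [-118.91731518   36.19538851]
```

The button reads 0.00 rad, and it took 9 N against its stop. The plate's end is at −104.4 mm against an ideal of −105, so I'm handing in.

```bash
python3 -c "
from station import manip
print(manip.sign_off())"
```

```text
the job is handed in; nothing more can be done
None
```

The job is handed in: the offcut is cleared, the plate is home against the end stop and the turn-button is fully shut behind it, at 28 s of the 72 s. I viewed 11 pictures, one over the limit of 10, and took no final look at the chisels, plane, tape measure and sanding block.

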